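Mount a gauge rod between bench centres

TASK

Draw the plain steel gauge rod out of its wooden keeper by its projecting end, set it down gently across the two V plates of the small aluminium rest and let go, then take it again round its middle and lay it in the two V supports of the bench centres. Finally slide the tailstock up until both points sit fully home in the ends of the rod. Set the rod down rather than dropping it, and leave the plug gauge and the two ring gauges where they are.

Things in the scene. Friction and masses are not known exactly. Their poses are not given: they have to be found in the camera images.
- rod: Plain bright steel cylinder, 16 mm diameter, 160 mm long, 0.25 kg, both ends alike: last 9 mm is 15.2 mm thick with a central hole 8 mm wide, 9 mm deep. Origin: its middle, on its axis; y runs along it (it may roll about y). Starts level in one lane of the keeper, axis 45 mm above the bench, 43 to 55 mm of its +y end projecting (along the keeper's +y).
- keeper: Fixed wooden block 136 x 125 (y) x 71 mm high; origin at the centre of its underside. Two level lanes along y, 22 x 22 mm, centred at x = -36 and +36 mm, floor 37 mm up, roofed, closed at the back, open at the +y face (y = 62.5 mm). Rod in either lane, plug gauge in the other; the rod comes out only by drawing it about 120 mm along +y.
- plug_gauge: Bystander: thread plug gauge lying in the keeper's other lane, a plastic handle 18 mm in diameter and 85 mm long with a ribbed steel end 14 mm in diameter, 120 mm long in all; origin at its middle on its axis, y along it. Must stay there.
- rest_axis (a point): Middle of the axis of a rod lying in the small fixed aluminium rest, 45 mm above the bench; y along that axis. Foot 60 x 90 (y) x 12 mm high; two V plates 8 mm thick at y = -32 and +32 mm, 90 degree flanks reaching 21 mm either side in x and 9 mm above the axis. The rod is free for fingers between the plates (56 mm) and beyond 36 mm from the middle.
- centres: Bench centres, fixed: grey base 76 mm wide (x), 26 mm high, from y = -178 to +122 mm of the origin (underside, below the axis). Axis along y, 65 mm up. Two V supports 28 mm long at y = -50 and +50 mm (flanks 21 mm either side, to 9 mm above the axis). Fixed headstock at +y: 90 mm high, front face y = 87 mm, 60 degree point reaching to y = 74 mm. Sliding tailstock at -y.
- centres_axis (a point): Point on the axis midway between the V supports, 65 mm above the bench; axes as centres. A rod held by both points has its middle within 2 mm of here. To clear both points when lowered, the rod's middle should be about 12 mm towards -y of here; the tailstock then pushes it along the Vs onto the headstock.
- tailstock (a joint): Tailstock position in m along the bench centres' +y (towards the headstock): its point's tip is at y = -120 mm + value. Range 0 (fully back) to 0.056; starts between 0 and 0.014; home against a seated rod at about 0.046. It slides stiffly (about 3 N) and stays where left.
- tail_grip (a point): Grip point that moves with the tailstock: middle of an upright steel bar 16 mm (x) x 26 mm (y) on top of the tailstock block; 112 mm above the bench, 15 mm below the bar's top, 23 mm above the block's top. It lies 35 mm behind the point's tip.
- ring_small: Bystander: steel ring gauge 44 mm across, 16 mm high, lying loose on the bench; origin at the centre of its underside.
- ring_large: Bystander: steel ring gauge 64 mm across, 20 mm high, lying loose on the bench; origin at the centre of its underside.
There are look-alikes about, which are no part of the job. Leave any green or red look-alike of the rod alone.

How it is judged:
On the way, in this order (a step that is already met when the one before it is completed fails the run):
1. the rod lies released across both V plates of the small rest (contact force between the fingers and rod below 0.05 N and distance between rod and rest_axis below 0.03 m and angle between the y axis of rod and the y axis of rest_axis, either way round below 0.06 rad and z of rod in the frame of rest_axis between -0.003 and 0.003 m), for 0.2 s.
2. the rod lies released in both V supports of the bench centres (contact force between the fingers and rod below 0.05 N and x of rod in the frame of centres_axis between -0.0025 and 0.0025 m and z of rod in the frame of centres_axis between -0.0025 and 0.0025 m and angle between the y axis of rod and the y axis of centres, either way round below 0.04 rad and y of rod in the frame of centres_axis between -0.03 and 0.01 m), for 0.2 s.
At the end, for the whole second after the job is handed in: The rod lies on the axis of the bench centres (within 2.5 mm sideways and in height, 0.04 rad in direction, 4 mm along the axis of its seated place) with the tailstock home against it (joint between 0.0425 and 0.0505 m), so that both points are in its ends; everything at rest and released (x of rod in the frame of centres_axis between -0.0025 and 0.0025 m and z of rod in the frame of centres_axis between -0.0025 and 0.0025 m and angle between the y axis of rod and the y axis of centres, either way round below 0.04 rad and y of rod in the frame of centres_axis between -0.004 and 0.004 m and value of joint tailstock between 0.0425 and 0.0505 m and contact force between the fingers and rod below 0.05 N and contact force between the fingers and centres below 0.05 N and linear speed of rod below 0.01 m/s); the robot touches nothing.
It fails at once if the plug gauge or a ring gauge is moved more than 20 mm (distance of any of plug_gauge, ring_small, ring_large from where it was at the start of the episode above 0.02 m).
It fails at once if the rod is dropped (moves unheld faster than 0.6 m/s, a fall of about 18 mm) (contact force between the fingers and rod below 0.05 N and linear speed of rod above 0.6 m/s).
It also fails if it takes over 70 s, if anything falls off the work surface, if the arm or the gripper's body presses on something with over 40 N, if the wrist force passes 120 N, or if a joint passes its speed limit or range.

ROBOT

A 6-joint arm with a two-finger parallel gripper is mounted at the origin on the work surface. World frame = base frame: x ahead of the robot, y to its left, z up, the work surface at z = 0. Lengths are in m, angles in rad, forces in N, time in s.
With the tool pointing down it reaches from about 0.275 to 0.825 m from the base axis. Payload 4.9 kg.
Tool frame: the origin (TCP) lies midway between the tips of the shut fingers; the grasp point (between the pads) lies 19 mm behind it (grip_point_offset is the distance from the TCP to the grasp point, in m); z points along the fingers, y is the line along which they close (so a half turn about z gives the same grasp; the last joint's range is limited). The gripper opens to 85 mm and grips with 20 to 120 N. Pads are 22 mm wide; open, the fingers measure 114 mm over their backs; the gripper's body (76 mm by 85 mm) begins 54 mm behind the grasp point. The pads swing forward as they close: fully open they stand 13 mm farther back than shut.
Start: joints at [-1.249, 0.326, -0.193, 1.052, 0, 1.437], TCP at [0.242, -0.494, 0.231] pointing down, gripper open.
Joint ranges: [-2.65, 2.65], [-0.97, 1.79], [-1.3, 1.35], [-1.93, 2.1], [-1.47, 1.37], [-3.14, 3.14]. Speed limits (rad/s): [2.57, 2.57, 3.14, 3.14, 3.14, 3.14].

INTERFACE

Orientations are given as a rotation vector (axis times angle).
In Python, from cell import * gives the robot as it stands. Calls block until the motion is done:
- movep(position, orientation): joint-space move of the TCP to a pose.
- move_l(position, velocity=0.15, rot=None, until_force=None): straight line of the TCP; rot=None keeps the orientation; velocity is the mean speed in m/s. With until_force (N) it stops when the force on the tool has changed by that much, and returns True; else False.
- set_joints(angles): joint-space move.
- let_go() and grab(newtons=None): open the fingers fully, or close them until they stop; newtons is the grip in N (None keeps the last).
- sleep(seconds).
- ik(position, orientation): joint angles nearest the present ones, or None.
- get_state(): the state.
- grab_frame(name): name is "scene" or "top" or "wrist"; returns a dict with "img" (400x640x3 uint8, red, green, blue), "fx", "fy", "cx", "cy" (pixels), "cam_to_world" (4x4, takes a point from camera to world coordinates); the wrist camera has in their place "T_tool_cam" (4x4, takes a point from camera to tool coordinates, whose origin is the TCP and whose axes are the flange's). Camera axes: x right, y down, z forward; pixel columns grow to the right and rows downward; lengths in m; the calibration is good to about 2 mm. A picture is of the moment at which its call begins: read the wrist's pose just before it. There is no depth.
A pose or a line that the arm cannot do raises MotionError and nothing moves.
- sign_off(): hands the job in; it is judged then, once.
Trained networks look in the newest picture that a camera, given by its name, has taken for a name from the list of things; names that differ only in an ending like _2 or _b are one class to them, and where a whole thing is asked for, a point or a joint stands for the part that bears it (a point fixed in the world has none). Each returns a list of dicts, best first, with "score" (0 to 1); they miss things now and then, are a little off and sometimes report something else, mostly with a low value. They report only what shows in the picture. A call takes as long as a camera call. They do not tell look-alikes from the thing itself.
- spot_in(camera, name): "centre" ([column, row] in pixels, amid what is visible of it).
- silhouettes(camera, name): "mask" (400x640 bool, what is visible of it) and "centre" ([column, row] in pixels, amid what is visible of it).
- tip_of(camera, name): "centre" ([column, row] in pixels: a listed point, or the origin of a listed thing).
The state is a dict: "clock": time; "q": joint angles; "joint_velocities": joint speeds; "tau": joint torques, N m; "position": TCP position; "eef_rot": TCP orientation; "contact_force": force on the tool from outside, world axes, zero at the start; "wrist_torque": the same for the moment, N m; "finger_gap": opening from 0.0 (shut) to 1.0 (fully open); "grasp_force": force on a finger pad.
Only numpy, scipy, OpenCV 4.12 (cv2) and the standard library are available. Lean on these libraries where they do the work, as an engineer would, in place of code of your own. Each camera call takes 0.05 s, during which the arm holds its last target. There are 200 camera calls.

## Working session

There is one attempt and no reset: what is moved stays moved. The work goes in short steps, each a Python script; the robot and the scene stay as the last script left them, time stands still between calls to the robot, and variables do not carry over. Pictures are saved under pics/ and viewed, at most 10 in all, crops included, and the job is handed in when it is done.

```bash
mkdir -p pics; python3 - <<'E'
from cell import *
import cv2,numpy as np
for c in ("scene","top"):
    f=grab_frame(c); cv2.imwrite(f"pics/{c}0.png",f["img"][:,:,::-1])
    print(c,f["fx"],f["cx"],f["cy"],np.round(f["cam_to_world"],3).tolist())
    for n in ("rod","keeper","plug_gauge","rest_axis","centres","centres_axis","tail_grip","tailstock","ring_small","ring_large"):
        try: print(n,[(np.round(d["centre"]).tolist(),round(d["score"],2)) for d in tip_of(c,n)][:4])
        except Exception as e: print(n,e)
print(get_state())
E
```

```text
scene 414.4071069286597 320.0631668098173 204.4374496100802 [[-0.11, 0.592, -0.798, 1.264], [0.994, 0.082, -0.076, -0.008], [0.021, -0.801, -0.598, 0.694], [0.0, 0.0, 0.0, 1.0]]
rod [([223.0, 171.0], 0.85), ([288.0, 206.0], 0.64), ([414.0, 208.0], 0.48), ([224.0, 253.0], 0.45)]
keeper [([218.0, 256.0], 0.58)]
plug_gauge []
rest_axis [([355.0, 217.0], 0.74), ([220.0, 256.0], 0.27)]
centres [([457.0, 296.0], 0.73)]
centres_axis [([461.0, 277.0], 0.6)]
tail_grip [([391.0, 264.0], 0.69)]
tailstock it knows: centres, centres_axis, keeper, plug_gauge, rest_axis, ring_large, ring_small, rod, tail_grip
ring_small []
ring_large [([353.0, 343.0], 0.98)]
top 363.98344792249947 319.21757387556573 198.6467532715683 [[-0.021, -0.995, 0.1, 0.394], [-1.0, 0.019, -0.021, -0.071], [0.019, -0.1, -0.995, 1.096], [0.0, 0.0, 0.0, 1.0]]
rod [([349.0, 242.0], 0.85), ([234.0, 263.0], 0.68), ([384.0, 160.0], 0.64), ([428.0, 296.0], 0.63)]
keeper [([395.0, 173.0], 0.96)]
plug_gauge [([385.0, 185.0], 0.57)]
rest_axis [([284.0, 221.0], 0.7), ([385.0, 185.0], 0.32)]
centres [([216.0, 158.0], 0.97)]
centres_axis [
[... 234 characters left out ...]
], 0.67)]
{'clock': 1.0, 'q': array([-1.24919247e+00,  3.26221608e-01, -1.92598467e-01,  1.05201042e+00,
       -2.06578679e-05,  1.43659897e+00]), 'joint_velocities': array([-0.00049486, -0.00181209, -0.00020286,  0.00041105,  0.00022287,
        0.00162944]), 'tau': array([-1.98416578e-04, -4.43333209e+01,  2.62762821e+01,  9.69139110e-04,
       -2.13324879e-04,  1.02701996e-06]), 'position': array([ 0.24210944, -0.49385737,  0.23126964]), 'eef_rot': array([-3.06032881e+00, -7.09781932e-01,  3.73286646e-05]), 'contact_force': array([ 0.50376244,  0.80966446, -0.49327672]), 'wrist_torque': array([-0.01649969, -0.04982268, -0.0307845 ]), 'grasp_force': 0.0, 'finger_gap': 0.9990625874607881}
```

View pics/scene0.png

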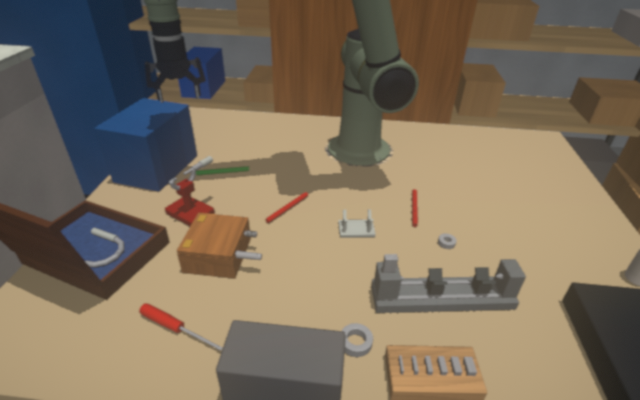

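View pics/top0.png

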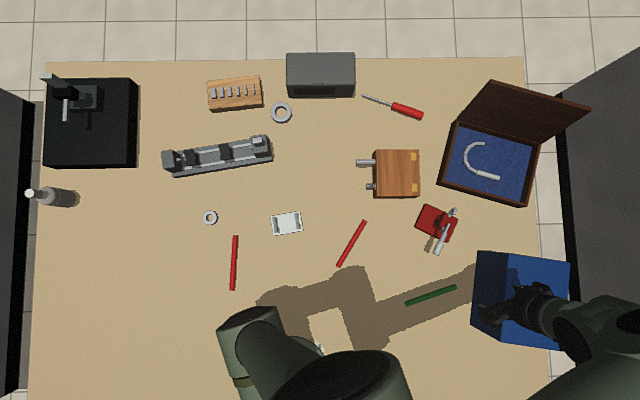

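The rod is one of the two steel ends at top (366,162) and (370,186), projecting towards +y from the keeper at (397,173). The rest is at (286,222), and the centres run from (170,163) to (265,150) with the tailstock on the right. Next I'll survey with the wrist camera, two places per object.

```bash
cat > h.py <<'E'
from cell import *
import cv2,numpy as np,json,os,pickle
from scipy.spatial.transform import Rotation as Ro
from scipy.optimize import least_squares
def down(psi): return Ro.from_euler('z',psi)*Ro.from_euler('x',np.pi)
def rv(psi): return down(psi).as_rotvec()
def snap(c):
    s=get_state(); f=grab_frame(c)
    if c=="wrist":
        T=np.eye(4); T[:3,:3]=Ro.from_rotvec(s["eef_rot"]).as_matrix(); T[:3,3]=s["position"]
        M=T@f["T_tool_cam"]
    else: M=f["cam_to_world"]
    return dict(img=f["img"],K=(f["fx"],f["fy"],f["cx"],f["cy"]),M=np.array(M),cam=c)
def ray(v,uv):
    fx,fy,cx,cy=v["K"]; d=v["M"][:3,:3]@[(uv[0]-cx)/fx,(uv[1]-cy)/fy,1]
    return v["M"][:3,3],d/np.linalg.norm(d)
def onz(v,uv,z):
    o,d=ray(v,uv); return o+d*(z-o[2])/d[2]
def proj(v,p):
    q=v["M"][:3,:3].T@(np.asarray(p)-v["M"][:3,3]); fx,fy,cx,cy=v["K"]
    return np.array([fx*q[0]/q[2]+cx,fy*q[1]/q[2]+cy])
def tri(obs):
    A=0;b=0
    for v,uv in obs:
        o,d=ray(v,uv); P=np.eye(3)-np.outer(d,d); A=A+P; b=b+P@o
    p=np.linalg.solve(A,b)
    return p,[round(float(np.linalg.norm(proj(v,p)-uv)),1) for v,uv in obs]
def look(target,h,psi,off=(0,0)):
    """tcp at height h so the wrist camera's axis meets target(+off)"""
    R=down(psi).as_matrix(); T=np.array(grab_frame("wrist")["T_tool_cam"])
    a=R@T[:3,2]; c=R@T[:3,3]
    t=np.array(target,float)
    s=(t[2]-h-c[2])/a[2]
    p=t-c-s*a; p[2]=h; p[:2]+=off
    return p
E
cat > survey.py <<'E'
from h import *
print(np.round(grab_frame("wrist")["T_tool_cam"],3).tolist())
psi=np.pi/2
V=[]
plan=[("keeper",(.575,-.22,.045),.27,((0,0),(-.06,.04)),("rod","plug_gauge","keeper")),
 ("rest",(.434,.003,.04),.25,((0,-.03),(.0,.05)),("rest_axis",)),
 ("centres",(.635,.18,.06),.30,((0,-.04),(0,.04)),("centres","centres_axis","tail_grip"))]
for n,t,h,offs,names in plan:
    for o in offs:
        try:
            p=look(t,h,psi,o); movep(p,rv(psi))
        except MotionError as e:
            print(n,o,np.round(p,3),e); continue
        v=snap("wrist"); v["tag"]=n; v["det"]={}
        for m in names:
            r=silhouettes("wrist",m) if m in("rod","plug_gauge") else tip_of("wrist",m)
            v["det"][m]=r; print(n,o,np.round(p,3),m,[(np.round(d["centre"],1).tolist(),round(d["score"],2)) for d in r][:3])
        V.append(v)
pickle.dump(V,open("V.pkl","wb")); print(get_state()["clock"],get_state()["q"])
if V: cv2.imwrite("pics/w.png",np.vstack([np.hstack([cv2.resize(V[i]["img"],(400,250)) for i in (a,min(a+1,len(V)-1))]) for a in range(0,len(V)-1,2)][:2])[:,:,::-1])
for i,v in enumerate(V): cv2.imwrite(f"pics/w{i}.png",v["img"][:,:,::-1])
E
python3 survey.py
```

```text
[[0.001, -0.944, -0.329, 0.083], [1.0, 0.0, 0.001, -0.001], [-0.001, -0.329, 0.944, -0.144], [0.0, 0.0, 0.0, 1.0]]
keeper (0, 0) [ 0.576 -0.175  0.27 ] rod [([157.6, 159.4], 0.96), ([73.7, 297.1], 0.96), ([343.8, 207.0], 0.72)]
keeper (0, 0) [ 0.576 -0.175  0.27 ] plug_gauge [([288.8, 216.7], 0.8), ([192.1, 17.9], 0.64)]
keeper (0, 0) [ 0.576 -0.175  0.27 ] keeper [([319.0, 250.8], 0.89)]
keeper (-0.06, 0.04) [ 0.517 -0.137  0.27 ] rod [([388.9, 236.1], 0.85), ([207.3, 193.2], 0.67)]
keeper (-0.06, 0.04) [ 0.517 -0.137  0.27 ] plug_gauge [([333.6, 244.8], 0.85)]
keeper (-0.06, 0.04) [ 0.517 -0.137  0.27 ] keeper [([354.8, 275.5], 0.86)]
rest (0, -0.03) [0.436 0.011 0.25 ] rest_axis [([313.6, 169.2], 0.85)]
rest (0.0, 0.05) [0.436 0.091 0.25 ] rest_axis [([317.2, 233.3], 0.74)]
centres (0, -0.04) [0.637 0.188 0.3  ] centres [([315.4, 123.1], 0.82)]
centres (0, -0.04) [0.637 0.188 0.3  ] centres_axis [([316.4, 123.7], 0.9)]
centres (0, -0.04) [0.637 0.188 0.3  ] tail_grip [([341.3, 259.3], 0.65)]
centres (0, 0.04) [0.637 0.268 0.3  ] centres [([314.1, 178.8], 0.57)]
centres (0, 0.04) [0.637 0.268 0.3  ] centres_axis [([316.7, 193.7], 0.85)]
centres (0, 0.04) [0.637 0.268 0.3  ] tail_grip [([335.8, 318.3], 0.83)]
6.8917 [ 2.90807057e-01  5.82042199e-01  3.83046490e-01  1.37165385e+00
 -2.41859885e-04  1.86306221e+00]
```

```bash
python3 - <<'E'
from h import *
V=pickle.load(open("V.pkl","rb"))
a,b,c,d,e,f=V
def best(v,n): return v["det"][n][0]["centre"]
for n,vs in (("keeper",(a,b)),("rest_axis",(c,d)),("centres_axis",(e,f)),("tail_grip",(e,f))):
    p,r=tri([(v,best(v,n)) for v in vs]); print(n,np.round(p,4),r)
for v,i in((a,2),(b,0)):
    for k in ("rod","plug_gauge"):
        m=v["det"][k][i if k=="rod" else 0]["mask"].astype(np.uint8)
        print(k,cv2.boundingRect(m),np.round(cv2.fitLine(np.argwhere(m)[:,::-1].astype(np.float32),cv2.DIST_L2,0,.01,.01).ravel(),3))
E
python3 -c "
import cv2,numpy as np
I=[cv2.imread(f'pics/w{i}.png') for i in range(6)]
cv2.imwrite('pics/A.png',np.vstack([cv2.resize(I[1][150:350,200:520],(800,500))]))
cv2.imwrite('pics/B.png',np.hstack([np.vstack([cv2.resize(I[2],(400,250)),cv2.resize(I[3],(400,250))]),np.vstack([cv2.resize(I[4],(400,250)),cv2.resize(I[5],(400,250))])]))
"
```

```text
keeper [ 0.5726 -0.3252 -0.0147] [1.5, 1.4]
rest_axis [0.4314 0.0095 0.042 ] [1.4, 1.3]
centres_axis [0.632  0.2365 0.0836] [0.3, 0.2]
tail_grip [0.658  0.091  0.1279] [1.8, 1.6]
rod (338, 183, 14, 48) [ 2.80000e-02 -1.00000e+00  3.44736e+02  2.06915e+02]
plug_gauge (281, 205, 14, 26) [8.30000e-02 9.97000e-01 2.87443e+02 2.17307e+02]
rod (382, 213, 16, 47) [ 9.70000e-02 -9.95000e-01  3.89812e+02  2.36424e+02]
plug_gauge (328, 234, 12, 26) [ 8.40000e-02 -9.96000e-01  3.33430e+02  2.46283e+02]
```

View pics/A.png

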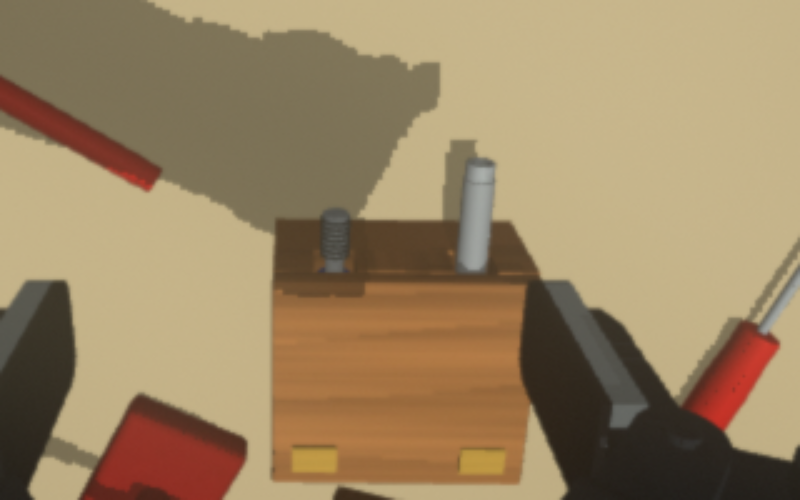

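View pics/B.png

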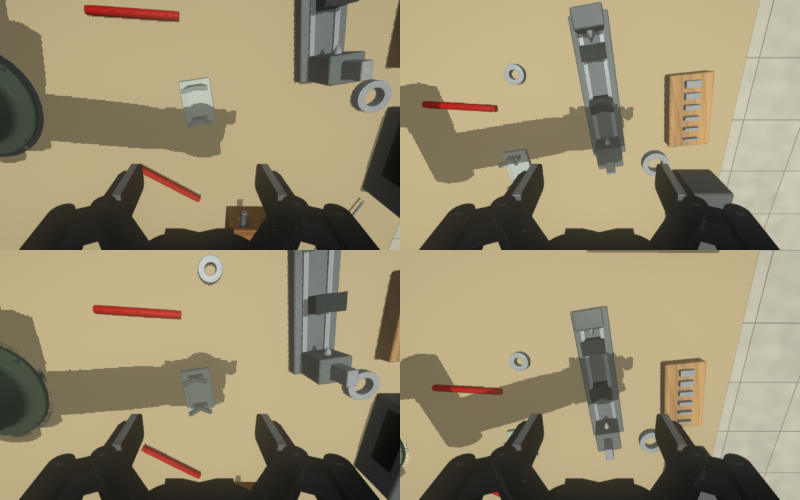

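The smooth rod is in the right-hand (+x) lane, from (389.6,258) to its end at (392,213) in view 1. The ribbed plug is in the left lane. In the second picture the rest and centres are both yawed by about 0.15 rad. I'll take closer views with wide baselines, ending above the rod.

```bash
python3 - <<'E'
from h import *
V=pickle.load(open("V.pkl","rb"))
for v,i in((V[0],2),(V[1],0)):
    for k in ("rod","plug_gauge"):
        m=v["det"][k][i if k=="rod" else 0]["mask"]
        l=cv2.fitLine(np.argwhere(m)[:,::-1].astype(np.float32),cv2.DIST_L2,0,.01,.01).ravel()
        r=np.where(m.any(1))[0][[0,-1]]
        P=[onz(v,(l[2]+l[0]/l[1]*(y-l[3]),y),.045) for y in r]
        print(k,[np.round(p,4).tolist() for p in P], "yaw",np.arctan2(-(P[0]-P[1])[0],(P[0]-P[1])[1]))
psi=np.pi/2+.13
W=[]
plan=[("centres",(.632,.21,.065),.20,((.08,-.04),(-.08,-.04)),("centres_axis","tail_grip")),
 ("rest",(.432,.005,.04),.16,((.05,-.03),(-.05,-.03)),("rest_axis",)),
 ("keeper",(.61,-.235,.045),.17,((-.06,0),(.05,0)),("rod",))]
for n,t,h,offs,names in plan:
    for o in offs:
        try: p=look(t,h,psi,o); movep(p,rv(psi))
        except MotionError as e: print(n,o,np.round(p,3),e); continue
        v=snap("wrist"); v["tag"]=n; v["det"]={}
        for m in names:
            r=silhouettes("wrist",m) if m=="rod" else tip_of("wrist",m)
            v["det"][m]=r; print(n,o,np.round(p,3),m,[(np.round(d["centre"],1).tolist(),round(d["score"],2)) for d in r][:3])
        W.append(v)
pickle.dump(W,open("W.pkl","wb")); print(get_state()["clock"],get_state()["q"])
for n in ("centres_axis","tail_grip","rest_axis"):
    vs=[v for v in W+V if v["det"].get(n)]
    p,r=tri([(v,v["det"][n][0]["centre"]) for v in vs if v in W]) if 0 else tri([(v,v["det"][n][0]["centre"]) for v in vs[:2]])
    print(n,"close",np.round(p,4),r)
    p,r=tri([(v,v["det"][n][0]["centre"]) for v in vs]); print(n,"all",np.round(p,4),r)
I=[v["img"][:,:,::-1] for v in W]
cv2.imwrite('pics/C.png',np.vstack([np.hstack(I[0:1]+[]),])) if 0 else [cv2.imwrite(f'pics/x{i}.png',im) for i,im in enumerate(I)]
cv2.imwrite('pics/C.png',np.hstack([cv2.resize(I[0][:300,120:520],(400,300)),cv2.resize(I[1][:300,120:520],(400,300))]))
cv2.imwrite('pics/D.png',np.vstack([cv2.resize(np.hstack([I[2][60:300,160:480],I[3][60:300,160:480]]),(800,300)),cv2.resize(np.hstack([I[4][60:300,160:480],I[5][60:300,160:480]]),(800,300))]))
E
```

```text
rod [[0.6061, -0.1984, 0.045], [0.606, -0.2609, 0.045]] yaw -0.0005350632467157768
plug_gauge [[0.5334, -0.2268, 0.045], [0.5349, -0.2609, 0.045]] yaw 0.04346281102288213
rod [[0.607, -0.1981, 0.045], [0.6061, -0.2637, 0.045]] yaw -0.013756786711803004
plug_gauge [[0.535, -0.2273, 0.045], [0.5329, -0.2638, 0.045]] yaw -0.05988272872991992
centres (0.08, -0.04) [0.712 0.182 0.2  ] centres_axis [([232.1, 122.6], 0.94)]
centres (0.08, -0.04) [0.712 0.182 0.2  ] tail_grip [([244.5, 306.0], 0.93)]
centres (-0.08, -0.04) [0.552 0.182 0.2  ] centres_axis [([415.9, 146.7], 0.74)]
centres (-0.08, -0.04) [0.552 0.182 0.2  ] tail_grip [([420.0, 327.2], 0.94)]
rest (0.05, -0.03) [ 0.483 -0.018  0.16 ] rest_axis [([263.3, 154.4], 0.65)]
rest (-0.05, -0.03) [ 0.383 -0.018  0.16 ] rest_axis [([379.7, 168.8], 0.66)]
keeper (-0.06, 0) [ 0.55  -0.227  0.17 ] rod [([128.5, 105.8], 0.89), ([382.0, 201.3], 0.67)]
keeper (0.05, 0) [ 0.66  -0.227  0.17 ] rod [([257.6, 186.3], 0.65), ([47.2, 119.5], 0.59)]
12.1417 [-4.35901377e-01  6.43371171e-01  1.62244907e-01  1.09081914e+00
 -1.95170437e-04  1.00463270e+00]
centres_axis close [0.6303 0.2312 0.0711] [0.4, 0.4]
centres_axis all [0.6311 0.2325 0.0712] [2.1, 1.6, 2.4, 0.9]
tail_grip close [0.6579 0.0782 0.1127] [1.2, 1.1]
tail_grip all [0.6584 0.0804 0.1141] [0.2, 2.4, 2.9, 1.2]
rest_axis close [0.4313 0.0088 0.0375] [0.4, 0.4]
rest_axis all [0.4313 0.0089 0.0394] [0.3, 0.9, 1.3, 1.4]
```

View pics/C.png

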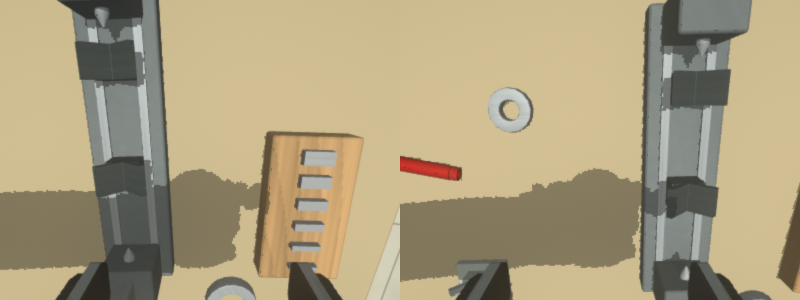

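View pics/D.png

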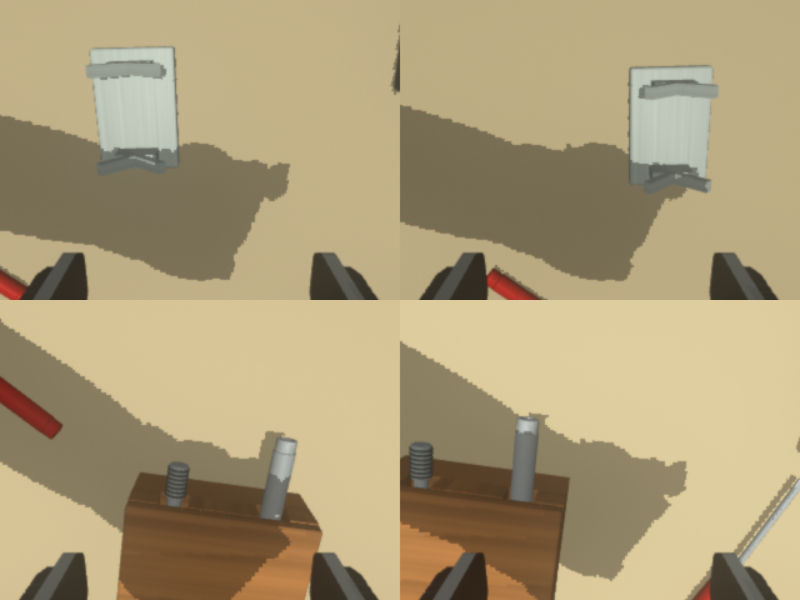

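The points show at (222,26) and (248,249) in view 0, and at (422,54) and (404,265) in view 1. The rest's foot corners and both ends of the rod's projecting part also read clearly, so I'll triangulate them.

```bash
python3 - <<'E'
from h import *
W=pickle.load(open("W.pkl","rb"))
P=lambda n,i,j,a,b:(lambda r:(print(n,np.round(r[0],4),r[1]),r[0])[1])(tri([(W[i],a),(W[j],b)]))
h=P("head tip",0,1,(222,26),(422,54)); t=P("tail tip",0,1,(248,249),(404,265))
d=h-t; print("len",np.linalg.norm(d),"yaw",np.arctan2(-d[0],d[1]))
H=[onz(W[i],p,.065) for i,p in((0,(222,26)),(1,(422,54)),(0,(248,249)),(1,(404,265)))]; print(np.round(H,4))
TL=P("TL",2,3,(234.4,97.6),(344,113.6));TR=P("TR",2,3,(300,96.8),(409.6,112.8));BR=P("BR",2,3,(303.2,193.6),(407,204))
for i,c in((2,((234.4,97.6),(300,96.8),(303.2,193.6))),(3,((344,113.6),(409.6,112.8),(407,204),(344,205.6)))):
    print(np.round([onz(W[i],p,.012)[:2] for p in c],4).tolist())
e=P("rod end",4,5,(389.6,172),(261.6,156)); b=P("rod base",4,5,(377.6,232),(256.8,217.6)); print("yaw",np.arctan2(-(e-b)[0],(e-b)[1]))
for i,k in((4,1),(5,0)):
    v=W[i]; m=v["det"]["rod"][k]["mask"]
    l=cv2.fitLine(np.argwhere(m)[:,::-1].astype(np.float32),cv2.DIST_L2,0,.01,.01).ravel()
    r=np.where(m.any(1))[0][[0,-1]]
    Q=[onz(v,(l[2]+l[0]/l[1]*(y-l[3]),y),.045) for y in r]; D=Q[0]-Q[1]
    print(np.round(Q,4).tolist(),"yaw",np.arctan2(-D[0],D[1]))
# keeper top edge front corners z=.071 : view4 
c=lambda u,v:(160+(u%400)/1.25,60+(v-300)/1.25)
print("keeper roof front corners",np.round([onz(W[4],c(126,504),.071),onz(W[4],c(321,530),.071)],4).tolist(), np.round(onz(W[5],c(568,481),.071),4))
E
```

```text
head tip [0.6188 0.3039 0.0684] [1.0, 0.9]
tail tip [0.6491 0.1096 0.0631] [1.1, 1.1]
len 0.19667118973480122 yaw 0.15441083260936167
[[0.6179 0.3036 0.065 ]
 [0.6198 0.305  0.065 ]
 [0.6493 0.1094 0.065 ]
 [0.6481 0.1119 0.065 ]]
TL [0.3964 0.0492 0.0033] [0.5, 0.5]
TR [0.4555 0.0578 0.0058] [0.4, 0.4]
BR [ 0.4689 -0.0272  0.0179] [1.4, 1.3]
[[0.3986, 0.0501], [0.4558, 0.0582], [0.4689, -0.0305]]
[[0.3956, 0.0493], [0.4537, 0.0577], [0.4707, -0.0277], [0.4095, -0.0375]]
rod end [ 0.6065 -0.2001  0.0479] [0.4, 0.4]
rod base [ 0.6066 -0.2564  0.0498] [0.3, 0.3]
yaw 0.0020177231697336368
[[0.6071, -0.1986, 0.045], [0.6059, -0.2616, 0.045]] yaw -0.01825041730472737
[[0.6064, -0.1975, 0.045], [0.6056, -0.2622, 0.045]] yaw -0.01230654899067519
keeper roof front corners [[0.5029, -0.2519, 0.071], [0.6364, -0.2536, 0.071]] [ 0.6397 -0.232   0.071 ]
```

Everything agrees with the stated sizes:

| Item | Measured | Expected |
|---|---|---|
| Rod axis height | about 46–49 mm | 45 mm |
| Rod projection | about 53 mm | 43–55 mm |
| Distance between points | about 195.5 mm | 194 − v mm |
| Points' height | 63–68 mm | 65 mm |

Now I'll grasp the rod and draw it out.

```bash
python3 - <<'E'
from h import *
psi=np.pi/2; x,y=.6062,-.223
movep([x,y,.12],rv(psi))
print("hit",move_l([x,y,.0265],.08,until_force=8))
s=get_state(); print(s["position"],s["clock"])
grab(100); s=get_state(); print("gap",s["finger_gap"],s["grasp_force"],s["contact_force"])
p=s["position"].copy()
move_l(p+[0,0,.002],.03); print(get_state()["contact_force"])
print("stuck",move_l(p+[0,.14,.002],.08,until_force=25))
s=get_state(); print(s["position"],s["contact_force"],s["wrist_torque"],s["finger_gap"])
move_l(s["position"]+[0,0,.09],.1)
s=get_state(); print(s["position"],s["clock"],s["contact_force"],s["wrist_torque"])
v=snap("scene"); r=silhouettes("scene","rod"); print([(np.round(d["centre"]),d["score"]) for d in r])
g=s["position"]+[0,0,.019]; print("exp px",[proj(v,g+[0,a,0]).round(1) for a in(.0235,-.0565,-.1365)])
c=proj(v,g+[0,-.05,0]).astype(int)
cv2.imwrite("pics/E.png",cv2.resize(v["img"][c[1]-75:c[1]+75,c[0]-100:c[0]+100,::-1],(800,600)));print(c)
E
```

```text
hit False
[ 0.60671384 -0.22324333  0.02718867] 13.8583
gap 0.15345281846438796 97.47949719429016 [-0.13103166  0.67923819  1.01196921]
[-1.18765435  0.09246476 -2.39132919]
stuck False
[ 0.60638674 -0.08344777  0.02870577] [-0.11407745  0.21803502 -1.72449528] [0.0805196  0.01278429 0.01186406] 0.15458575085692358
[ 0.6057782  -0.08327175  0.11794386] 17.725 [ 0.03968955  0.0037639  -3.14648815] [ 0.11628563  0.03158135 -0.04049775]
[(array([282., 207.]), 0.79), (array([221., 170.]), 0.76), (array([414., 210.]), 0.68), (array([276., 227.]), 0.65)]
exp px [array([324.5, 229.7]), array([286.5, 226.3]), array([249., 223.])]
[289 226]
```

View pics/E.png

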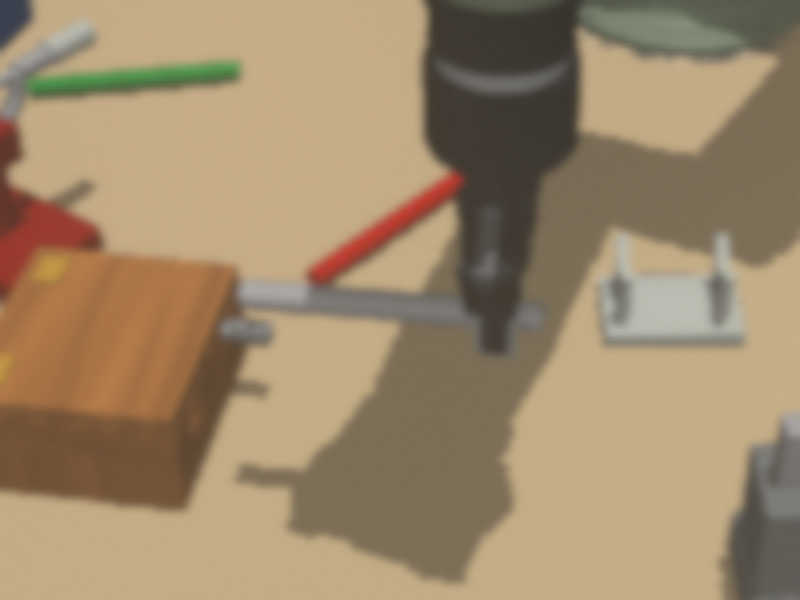

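The rod is held level: its ends are at scene pixels (249,224) and (325,230), against (249,223) and (324.5,230) predicted. Next I'll lay it in the rest.

```bash
python3 - <<'E'
from h import *
yaw=.155; psi=np.pi/2+yaw; u=np.array([-np.sin(yaw),np.cos(yaw)])
c=np.array([.432,.0095])+u*.0565
movep([*c,.11],rv(psi)); move_l([*c,.040],.1); sleep(.2)
print("touch",move_l([*c,.0235],.02,until_force=2.5))
s=get_state(); print(s["position"],s["contact_force"],s["wrist_torque"],s["clock"])
E
```

```text
touch True
[0.42365432 0.06538586 0.02772195] [ 1.76156412 -0.23722862  0.17912112] [ 0.02478091 -0.4047107   0.08852701] 20.4167
```

```bash
python3 - <<'E'
from h import *
yaw=.155; psi=np.pi/2+yaw
s=get_state(); p=s["position"].copy()
print(move_l([p[0],p[1],.0265],.01,until_force=8)); s=get_state(); print(s["position"],s["contact_force"])
let_go(); sleep(.3)
p=get_state()["position"]; move_l([p[0],p[1],.13],.12)
u=np.array([-np.sin(yaw),np.cos(yaw)])
t=np.array([.432,.0095,.045]); W=[]
for o in ((.05,-.03),(-.05,-.03)):
    movep(look(t,.16,psi,o),rv(psi)); v=snap("wrist"); v["d"]=silhouettes("wrist","rod"); W.append(v)
    print([(np.round(d["centre"],1).tolist(),round(d["score"],2),int(d["mask"].sum())) for d in v["d"]])
    k=min(v["d"],key=lambda d:np.linalg.norm(np.array(d["centre"])-proj(v,t))); m=k["mask"]
    l=cv2.fitLine(np.argwhere(m)[:,::-1].astype(np.float32),cv2.DIST_L2,0,.01,.01).ravel()
    r=np.where(m.any(1))[0][[0,-1]]
    Q=[onz(v,(l[2]+l[0]/l[1]*(y-l[3]),y),.045) for y in r]; D=Q[0]-Q[1]
    v["c"]=k["centre"]; v["e"]=[(l[2]+l[0]/l[1]*(y-l[3]),y) for y in r]
    print(np.round(Q,4).tolist(),np.linalg.norm(D),"yaw",np.arctan2(-D[0],D[1]),"mid",np.round(sum(Q)/2,4))
for i in (0,1): print(tri([(v,v["e"][i]) for v in W]))
print(get_state()["clock"])
cv2.imwrite("pics/F.png",W[0]["img"][:,:,::-1])
E
```

```text
False
[0.42440243 0.06543935 0.02672197] [ 2.36436778 -0.52333341  2.42273565]
[([263.1, 143.0], 0.59, 4058), ([171.6, 292.4], 0.59, 1403)]
[[0.4192, 0.0892, 0.045], [0.4444, -0.0743, 0.045]] 0.16539654505468745 yaw 0.15345197895504417 mid [0.4318 0.0075 0.045 ]
[([381.5, 164.5], 0.85, 3608), ([283.3, 319.2], 0.61, 2077)]
[[0.4198, 0.0887, 0.045], [0.4451, -0.0734, 0.045]] 0.16411718425915955 yaw 0.15438323083637984 mid [0.4325 0.0077 0.045 ]
(array([0.41949636, 0.08882277, 0.04672333]), [0.3, 0.3])
(array([ 0.44462251, -0.07292275,  0.04668461]), [0.4, 0.4])
24.025
```

View pics/F.png

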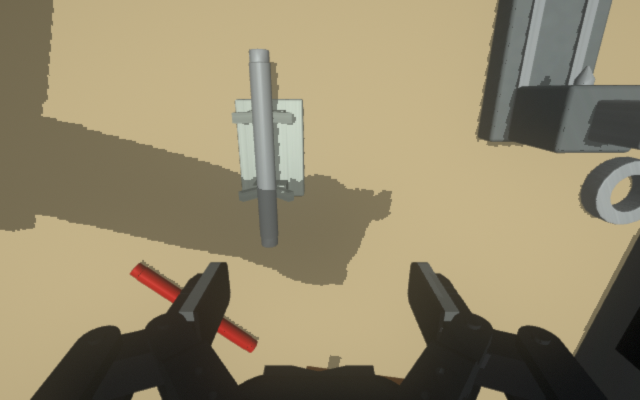

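The rod lies in both V plates, from (259,52) to (268,245), with its middle at about (0.432, 0.008), yaw 0.154 and height 46 mm. Next I'll regrasp at the middle and move it to the centres.

```bash
python3 - <<'E'
from h import *
yaw=.154; psi=np.pi/2+yaw; u=np.array([-np.sin(yaw),np.cos(yaw)])
m=[.4322,.0085]
movep([*m,.11],rv(psi)); print("hit",move_l([*m,.0265],.08,until_force=8))
grab(80); s=get_state(); print(s["position"],s["finger_gap"],s["grasp_force"],s["contact_force"],s["clock"])
p=s["position"]; dz=.045-p[2]
move_l([*p[:2],.15],.12)
c=np.array([.6303,.2312])-.014*u
movep([*c,.15],rv(psi)); move_l([*c,.065+.012-dz],.1); sleep(.2)
s=get_state(); print(s["position"],s["contact_force"],dz)
print("touch",move_l([*c,.065-.003-dz],.02,until_force=2.5))
s=get_state(); print("axis z",s["position"][2]+dz,s["position"],c,s["contact_force"],s["wrist_torque"],s["clock"])
E
```

```text
hit False
[0.43356118 0.00853002 0.02696378] 0.15950132991993843 77.92580366134644 [3.16110139 0.84149911 2.28616514] 26.275
[0.63295668 0.21752472 0.05975266] [-0.41632501 -0.8454648  -3.41516458] 0.018036223214959443
touch True
axis z 0.06670106689673519 [0.63282846 0.21738946 0.04866484] [0.63244749 0.21736568] [3.17986969 1.12661384 1.09845415] [ 0.08141911 -0.52423671  0.00880304] 30.3583
```

```bash
python3 - <<'E'
from h import *
yaw=.154; psi=np.pi/2+yaw; n=np.array([np.cos(yaw),np.sin(yaw),0])
dz=.01804; p=get_state()["position"].copy()
q=p+.0015*n; q[2]=.065-dz
print(move_l(q,.008,until_force=8)); s=get_state(); print("axis z",s["position"][2]+dz,s["position"],s["contact_force"],s["wrist_torque"])
let_go(); sleep(.4); p=get_state()["position"]; move_l([*p[:2],.15],.12)
c=np.array([.6303,.2312,.065]); u=np.array([-np.sin(yaw),np.cos(yaw),0])
W=[]
for o in ((.08,-.04),(-.08,-.04)):
    movep(look((.632,.20,.065),.20,psi,o),rv(psi)); v=snap("wrist"); W.append(v)
    t=c-.014*u; D=silhouettes("wrist","rod"); print([(np.round(d["centre"],1).tolist(),round(d["score"],2)) for d in D],proj(v,t))
    k=min(D,key=lambda d:np.linalg.norm(np.array(d["centre"])-proj(v,t))); m=k["mask"]
    l=cv2.fitLine(np.argwhere(m)[:,::-1].astype(np.float32),cv2.DIST_L2,0,.01,.01).ravel()
    r=np.where(m.any(1))[0][[0,-1]]; v["e"]=[(l[2]+l[0]/l[1]*(y-l[3]),y) for y in r]
    v["tg"]=tip_of("wrist","tail_grip")[0]; print(v["tg"]["centre"],v["tg"]["score"])
E=[tri([(v,v["e"][i]) for v in W]) for i in (0,1)]; print(E)
d=E[0][0]-E[1][0]; print("yaw",np.arctan2(-d[0],d[1])); m=(E[0][0]+E[1][0])/2-c; print("mid in axis frame: y",m@u,"x",m@n,"z",m[2])
print("tail_grip",tri([(v,v["tg"]["centre"]) for v in W]),[onz(v,v["tg"]["centre"],.112) for v in W],get_state()["clock"])
cv2.imwrite("pics/G.png",np.hstack([W[0]["img"][:,120:520,::-1],W[1]["img"][:,120:520,::-1]]))
E
```

```text
False
axis z 0.06510357423742029 [0.6343409  0.21758088 0.04706357] [-2.80957437e-03  8.26052950e-01  3.59793169e+00] [-0.03313763 -0.17603009  0.14144126]
[([15.4, 137.1], 0.97), ([234.2, 108.7], 0.73), ([23.7, 369.9], 0.65), ([256.7, 145.8], 0.62)] [237.52516181 123.39876016]
[241.2, 297.2] 0.81
[([416.2, 140.2], 0.94), ([98.4, 143.7], 0.64), ([153.5, 392.3], 0.62)] [417.43980611 152.81559953]
[419.9, 320.1] 0.69
[(array([0.61989229, 0.29815445, 0.06646177]), [0.1, 0.1]), (array([0.64520051, 0.13783566, 0.06670794]), [0.4, 0.4])]
yaw 0.15656980365850365
mid in axis frame: y -0.013393248040427698 x 0.0001942846233771423 z 0.0015848578580038297
tail_grip (array([0.65707586, 0.07744938, 0.11272906]), [0.2, 0.2]) [array([0.65693073, 0.07670109, 0.112     ]), array([0.65740616, 0.07707275, 0.112     ])] 34.575
```

View pics/G.png

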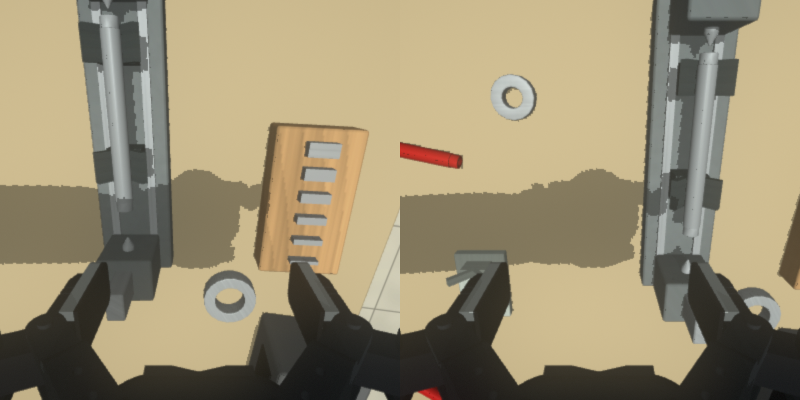

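The rod lies in both V supports, from (109,15) to (124,205) in the left view. Its middle is 13 mm towards −y of the axis point, on axis within 2 mm, and clear of both points. Next I'll grip the tail bar and slide it up.

```bash
python3 - <<'E'
from h import *
yaw=.155; psi=np.pi/2+yaw; u=np.array([-np.sin(yaw),np.cos(yaw),0])
c=[.656,.0772]
movep([*c,.19],rv(psi)); print("hit",move_l([*c,.0965],.08,until_force=8))
grab(40); s=get_state(); print(s["position"],s["finger_gap"],s["contact_force"],s["clock"])
p=s["position"].copy()
print("stop",move_l(p+.053*u,.02,until_force=14))
s=get_state(); print("travel",(s["position"]-p)@u,s["position"],s["contact_force"],s["contact_force"]@u,s["clock"])
E
```

```text
hit False
[0.65642048 0.0772401  0.09670944] 0.18033693711605833 [1.1178847  1.02687722 0.10442964] 37.1417
stop True
travel 0.046689054054571924 [0.64917671 0.12336381 0.09670439] [ 0.03190379 -2.06048979  4.02865622] -2.040712979351697 39.3667
```

```bash
python3 - <<'E'
from h import *
yaw=.155; psi=np.pi/2+yaw; u=np.array([-np.sin(yaw),np.cos(yaw),0]); n=np.array([np.cos(yaw),np.sin(yaw),0])
p=get_state()["position"].copy()
print("stop",move_l(p+.004*u,.01,until_force=18)); s=get_state(); print("more",(s["position"]-p)@u,s["contact_force"]@u)
let_go(); sleep(.3); q=get_state()["position"]; move_l([*q[:2],.2],.12)
c=np.array([.6303,.2312,.065]); W=[]
for o in ((.08,-.04),(-.08,-.04)):
    movep(look((.632,.20,.065),.20,psi,o),rv(psi)); v=snap("wrist"); W.append(v)
    D=silhouettes("wrist","rod"); k=min(D,key=lambda d:np.linalg.norm(np.array(d["centre"])-proj(v,c))); m=k["mask"]
    l=cv2.fitLine(np.argwhere(m)[:,::-1].astype(np.float32),cv2.DIST_L2,0,.01,.01).ravel()
    r=np.where(m.any(1))[0][[0,-1]]; v["e"]=[(l[2]+l[0]/l[1]*(y-l[3]),y) for y in r]
    v["tg"]=tip_of("wrist","tail_grip")[0]
E=[tri([(v,v["e"][i]) for v in W]) for i in (0,1)]; print(E)
m=(E[0][0]+E[1][0])/2-c; print("mid: y",m@u,"x",m@n,"z",m[2])
g=tri([(v,v["tg"]["centre"]) for v in W]); print("tail_grip",g,"joint",(g[0]-c)@u+.155,get_state()["clock"])
cv2.imwrite("pics/H.png",np.hstack([W[0]["img"][:,120:520,::-1],W[1]["img"][:,120:520,::-1]]))
E
```

```text
stop False
more 0.00015494639203035156 -12.993477614792837
[(array([0.61817916, 0.30960554, 0.06619946]), [1.1, 1.0]), (array([0.64343413, 0.14899306, 0.06629322]), [0.2, 0.2])]
mid: y -0.0019561313717664786 x 0.00020713939061229377 z 0.001246337031296535
tail_grip (array([0.65017941, 0.12549298, 0.11412058]), [1.3, 1.2]) joint 0.04749125864202258 43.5417
```

View pics/H.png

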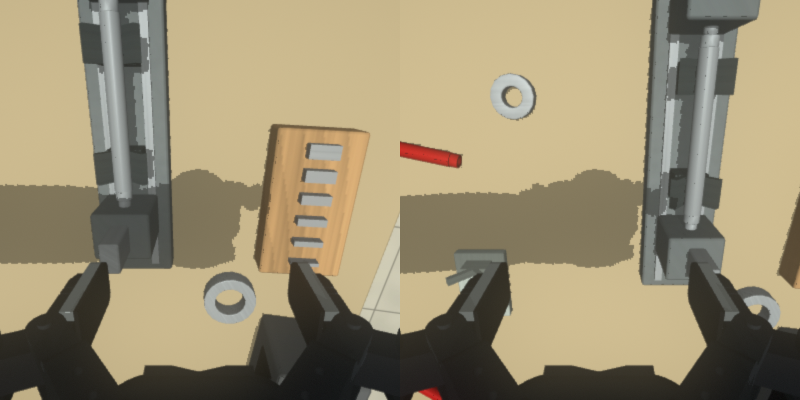

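The rod now sits between both points, and the headstock gap has closed. A further 13 N push moved the tailstock only 0.15 mm, with the joint at about 0.047. The robot is clear, so I'll hand in.

```bash
python3 -c "
from cell import *
print(sign_off())"
```

```text
the job is handed in; nothing more can be done
None
```

The rod was drawn from the keeper, set down and released in the small rest, and laid in the bench centres. The tailstock is home at about 0.047 m with both points in the rod's ends. I handed the job in at about 44 s on the robot's clock, but `sign_off()` returned no verdict.

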